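# Load a heat sink into its power-supply chassis

### The job

The black finned heat sink lies on its fins with its flat foot sticking up. Tip it up so that it stands on its foot and let go; then take it by the finned leg between its front and back faces, bring it into the empty bay of the open chassis and slide the foot under the yellow hold-down bar until it is fully home against the chassis' back wall. Leave it standing flat there and do not disturb the meter, nut driver, syringe or bottle.

Things in the scene. Friction and masses are not known exactly. Their poses are not given: they have to be found in the camera images.
- heatsink_mid (a point): Loose L-shaped heat sink, black aluminium, 0.34 kg. Standing on its foot its box is 94 (own x) x 60 (own y) x 100 mm (own z); this point is that box's centre, +z up, +x to the foot's free end. Foot: plate 94x60x8 mm. Finned leg: 24 mm thick (own x -47..-23), 60 wide, full height; smooth web on its +x face with two transistors 5 mm proud, 20 to 40 mm above the foot's underside.
- heatsink_corner (a point): Middle of the heat sink's outer corner edge (own x -47, y 0, z -50 mm from its centre; same axes), about which it tips by 90 degrees. At the start it lies on the fin face: own +x up, own z level, pointing away from the side to which it must tip. Centre of mass: about own x +25, z +36 mm from this corner.
- chassis: Grey sheet-metal power-supply chassis, fixed. Origin: middle of the heat-sink bay's width, on the bench; +z up, +x from the bay's open mouth (at x -80 mm, nearer the robot; wall ends flare out to -95) to the back wall (inner face x +78). Bay open on top; side walls' inner faces at y +34 and -34 mm, floor z 3, all walls up to z 98. Beside it (y -37 to -137): circuit board and transformer, lower than the walls.
- hold_bar (a point): Middle of the underside of the yellow fixed hold-down bar, which crosses the bay from wall to wall (chassis x +44, y 0, z 15 mm; chassis axes). It covers chassis x +34..+54 mm, 12 mm over the floor (4 mm more than the foot is thick); its front edge is bent up and reaches to x +23; nothing of it above z 34 mm.
- bay_home (a point): Point fixed in the chassis at its x +31, y 0, z 53 mm, with the chassis' axes: where the heat sink's centre lies, axes parallel, when its foot is fully home against the back wall.
- meter_mid (a point): Centre of a loose yellow multimeter lying on its back, 148 x 70 x 44 mm, long side along its x: leave alone.
- nutdriver_mid (a point): Centre of a loose nut driver with an orange handle, lying, 170 x 28 x 26 mm, along its x: leave alone.
- syringe_mid (a point): Centre of a loose pale syringe lying on the bench, 129 x 22 x 14 mm, along its x: leave alone.
- bottle_mid (a point): Centre of a loose white dispenser bottle with a red top, standing, 60 mm across, 133 mm high: leave alone.
Things that resemble listed ones, but are neither listed nor needed, are in the scene too. What is shaped like the part that bears heatsink_mid but green is not meant.

How it is judged (in metres and radians):
On the way:
1. the heat sink stands on its foot, let go and at rest (angle between heatsink_mid's own z axis and vertical below 0.1 rad and height (world z) of heatsink_mid below 0.06 m and contact force between heatsink and the fingers below 0.1 N and linear speed of heatsink below 0.02 m/s), for 0.2 s.
At the end, for the whole second after the job is handed in: The heat sink stands in the bay with its foot under the hold-down bar and within 4 mm of the back wall, its centre within 7 mm of its home point, upright within 3 degrees and square to the bay within 6 degrees, released and at rest (x of heatsink_mid in the frame of bay_home above -0.004 m and distance between heatsink_mid and bay_home below 0.007 m and angle between heatsink_mid's own z axis and vertical below 0.05 rad and angle between the x axis of heatsink_mid and the x axis of bay_home, either way round below 0.1 rad and linear speed of heatsink below 0.01 m/s and contact force between heatsink and the fingers below 0.1 N); the robot touches nothing.
It fails at once if the multimeter was moved more than 30 mm (distance of meter_mid from where it was at the start of the episode above 0.03 m).
It fails at once if the nut driver was moved more than 30 mm (distance of nutdriver_mid from where it was at the start of the episode above 0.03 m).
It fails at once if the syringe was moved more than 30 mm (distance of syringe_mid from where it was at the start of the episode above 0.03 m).
It fails at once if the bottle was moved more than 30 mm (distance of bottle_mid from where it was at the start of the episode above 0.03 m).
It also fails if it takes over 67 s, if anything falls off the work surface, if the arm or the gripper's body presses on something with over 40 N, if the wrist force passes 120 N, or if a joint passes its speed limit or range.

### The arm

A 7-joint arm with a two-finger parallel gripper is mounted at the origin on a cart in front of the work surface, level with it; the furniture and walls round the work are solid. World frame = base frame: x ahead of the robot, y to its left, z up, the work surface at z = 0. Lengths are in mm, angles in rad, forces in N, time in s.
With the tool pointing down it reaches from about 350 to 775 mm from the base axis. Payload 3.1 kg.
Tool frame: the origin (TCP) lies on the centre line of the jaws, within the pads' length; the fingertips stand 19 mm ahead of it and the grasp point (between the pads) is the TCP; z points along the fingers, y is the line along which they close (so a half turn about z gives the same grasp; the last joint's range is limited). The gripper opens to 85 mm and grips with 20 to 120 N. Pads are 22 mm wide; open, the fingers measure 114 mm over their backs; the gripper's body (76 mm by 85 mm) begins 54 mm behind the grasp point. The pads swing forward as they close: fully open they stand 13 mm farther back than shut.
Start: joints at [1.267, 0.311, 0.014, 1.512, -0.004, 1.319, -0.027], TCP at [142.384, -531.266, 250.304] pointing down, gripper open.
Joint ranges: [-2.7, 2.7], [-0.3, 1.91], [-1.27, 1.3], [0.12, 2.57], [-1.44, 4.58], [0.2, 2.03], [-3.05, 3.05]. Speed limits (rad/s): [2.79, 2.79, 3.14, 3.14, 3.14, 3.14, 3.14].

### API

Orientations are given as a unit quaternion [x, y, z, w].
In Python, from rig import readout, read_camera, camera_model, job, outline_of, place_of gives the robot as it stands. The module is installed in compiled form; this text tells all that it offers.
- The arm moves only by the tool play_rows, never from a script. Its argument "plan" is a list of rows, each a list of 4 numbers: the shift along the tool's x, y, z in mm, then the turn about the tool's z in degrees. A call has 1 to 5 rows; each row is the pose to reach, as a shift and turn from the pose commanded when the call began, along the tool's axes at that moment; what a row does not reach only later rows make up. A row lasts 1/8 s, in which the tool goes at most 62.5 mm and 10.7 degrees, less where a joint would pass 70% of its speed; a pose out of reach is approached as far as the arm can. A call with a gripper value outside its range is refused whole. "grip" is the closure, from 0 (fully open) to 1 (shut), set as the call begins (left out, the last holds). The fingers move at their own pace and stop on an object; "newtons" is the grip in N (left out, the last holds). Time passes only in rows, so rows that repeat a pose let the fingers close. It gives the time, the measured TCP pose, the force, the opening and the grip force at its end, in the units of the state.
- readout.get_obs(): the state, without advancing time (a new reading comes with each control period).
- read_camera(name): name is "scene" or "top"; returns the picture (384x512x3 uint8, blue, green, red); there is no depth.
- camera_model(name): a dict with "vertical_fov" (degrees; the focal length in pixels is half the picture's height over the tangent of half this angle, whatever the lens; pixels are square), "cx", "cy" (the principal point, pixels), "k1" (the pictures are not rectified: a ray, as slopes to the right and down, at radius r is drawn at 1 + k1 r^2 times it, then the intrinsics apply), "rvec" (rotation vector, rad) and "tvec" (3), from world to camera coordinates, as OpenCV has them. Camera axes: x right, y down, z forward; pixel columns grow to the right and rows downward; lengths in mm; the calibration is good to about 2 mm. A picture is of the moment at which its call begins. camera_model takes no time and is no camera call.
- job.job_done(): hands the job in; it is judged then, once.
Trained networks look in the newest picture that a camera, given by its name, has taken for a name from the list of things; names that differ only in an ending like _2 or _b are one class to them, and where a whole thing is asked for, a point or a joint stands for the part that bears it (a point fixed in the world has none). Each returns a list of dicts, best first, with "conf" (0 to 1); they miss things now and then, are a little off and sometimes report something else, mostly with a low value. They report only what shows in the picture. A call takes as long as a camera call. They do not tell look-alikes from the thing itself.
- outline_of(camera, name): "mask" (384x512 bool, what is visible of it) and "box" ([left, top, width, height] in pixels, round what is visible of it).
- place_of(camera, name): "centre" ([row, column] in pixels: a listed point, or the origin of a listed thing).
The state is a dict: "clock": time; "joints": joint angles; "joint_velocities": joint speeds; "joint_torque": joint torques, N m; "tool_pos": TCP position; "tcp_rot": TCP orientation; "wrist_force": force on the tool from outside, world axes, zero at the start; "moment": the same for the moment, N m; "opening": opening from 0.0 (shut) to 1.0 (fully open); "grip_force": force on a finger pad.
Only numpy, scipy, OpenCV 4.12 (cv2) and the standard library are available. Lean on these libraries where they do the work, as an engineer would, in place of code of your own. Each camera call takes 0.05 s, during which the arm holds its last target. There are 200 camera calls.

## Working session

There is one attempt and no reset: what is moved stays moved. The work goes in short steps, Python scripts to look and compute and a tool call to move; the robot and the scene stay as the last step left them, time stands still between calls to the robot, and variables do not carry over. Pictures are saved under pics/ and viewed, at most 10 in all, crops included, and the job is handed in when it is done.

Besides the shell and the picture viewer there is one more tool, called after "Call:" as name([rows], argument=value, ...), one row to a line, values as JSON. play_rows: Moves the arm, as the interface text tells. Its arguments: {"type":"object","properties":{"plan":{"type":"array","items":{"type":"array","items":{"type":"number"}}},"grip":{"type":"number"},"newtons":{"type":"number"}},"required":["plan"]}

```bash
mkdir -p pics; cat > h.py <<'E'
import numpy as np, cv2
from rig import readout, read_camera, camera_model, job, outline_of, place_of
from scipy.spatial.transform import Rotation as R
def ray(cam,px):  # px=(col,row) -> origin, dir in world
    m=camera_model(cam); f=192/np.tan(np.radians(m["vertical_fov"])/2)
    K=np.array([[f,0,m["cx"]],[0,f,m["cy"]],[0,0,1]])
    n=cv2.undistortPoints(np.array([[px]],float),K,np.array([m["k1"],0,0,0,0.]))[0,0]
    Rm=cv2.Rodrigues(np.array(m["rvec"],float))[0]; t=np.array(m["tvec"],float).ravel()
    return -Rm.T@t, Rm.T@np.array([n[0],n[1],1])
def at_z(cam,px,z):
    o,d=ray(cam,px); return o+d*(z-o[2])/d[2]
def proj(cam,P):
    m=camera_model(cam); f=192/np.tan(np.radians(m["vertical_fov"])/2)
    K=np.array([[f,0,m["cx"]],[0,f,m["cy"]],[0,0,1]])
    return cv2.projectPoints(np.array(P,float).reshape(-1,3),np.array(m["rvec"],float),np.array(m["tvec"],float),K,np.array([m["k1"],0,0,0,0.]))[0][:,0]
def tri(p1,p2):
    (a,u),(b,v)=ray("scene",p1),ray("top",p2)
    s=np.linalg.lstsq(np.c_[u,-v],b-a,rcond=None)[0]
    P,Q=a+u*s[0],b+v*s[1]; return (P+Q)/2,np.linalg.norm(P-Q)
E
python3 - <<'E'
from h import *
np.set_printoptions(precision=1,suppress=True)
for c in("scene","top"):
    im=read_camera(c); cv2.imwrite(f"pics/{c}0.png",im); cv2.imwrite(f"pics/{c}0b.png",cv2.resize(im,(800,600)))
    print(c,ray(c,(256,192)), camera_model(c)["vertical_fov"])
    for n in "heatsink_mid heatsink_corner chassis hold_bar bay_home meter_mid nutdriver_mid syringe_mid bottle_mid".split():
        print(n,[(np.round(d["centre"][::-1],1).tolist(),round(d["conf"],2)) for d in place_of(c,n)[:3]])
o=readout.get_obs(); print(o["clock"],o["tool_pos"],R.from_quat(o["tcp_rot"]).as_matrix(),o["opening"])
E
```

```text
scene (array([-102. , 1144.5,  623. ]), array([ 0.5, -0.8, -0.4])) 51.43973458001242
heatsink_mid [([200.9, 238.4], 0.64), ([253.0, 218.2], 0.63)]
heatsink_corner [([252.8, 220.8], 0.83)]
chassis []
hold_bar [([254.9, 185.5], 0.84), ([330.3, 181.7], 0.63)]
bay_home [([259.3, 174.2], 0.61), ([328.5, 178.7], 0.6)]
meter_mid [([288.1, 161.3], 0.64)]
nutdriver_mid [([330.2, 182.4], 0.67)]
syringe_mid [([307.7, 201.9], 0.56)]
bottle_mid [([308.9, 205.1], 0.69), ([215.7, 185.0], 0.62)]
top (array([ 277.3,   32.6, 1161.3]), array([ 0.2, -0. , -1. ])) 51.033108248968034
heatsink_mid [([116.5, 207.8], 0.79), ([176.4, 231.1], 0.69)]
heatsink_corner [([114.3, 193.0], 0.63), ([198.9, 225.3], 0.62)]
chassis [([281.5, 194.8], 0.82)]
hold_bar [([281.7, 183.4], 0.88)]
bay_home [([284.0, 180.6], 0.9), ([377.5, 183.1], 0.24)]
meter_mid [([375.7, 183.6], 0.73)]
nutdriver_mid [([345.2, 255.5], 0.6)]
syringe_mid [([262.8, 258.0], 0.52)]
bottle_mid [([224.7, 153.9], 0.8)]
1.0 [ 142.4 -531.3  250.3] [[ 1.   0.3  0. ]
 [ 0.3 -1.  -0. ]
 [ 0.   0.  -1. ]] 1.0016155887092746
```

View pics/scene0b.png

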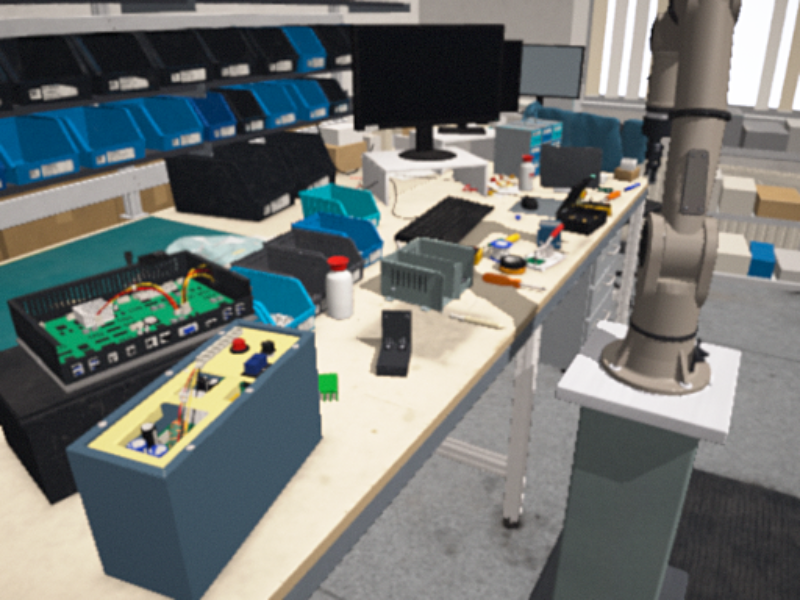

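View pics/top0b.png

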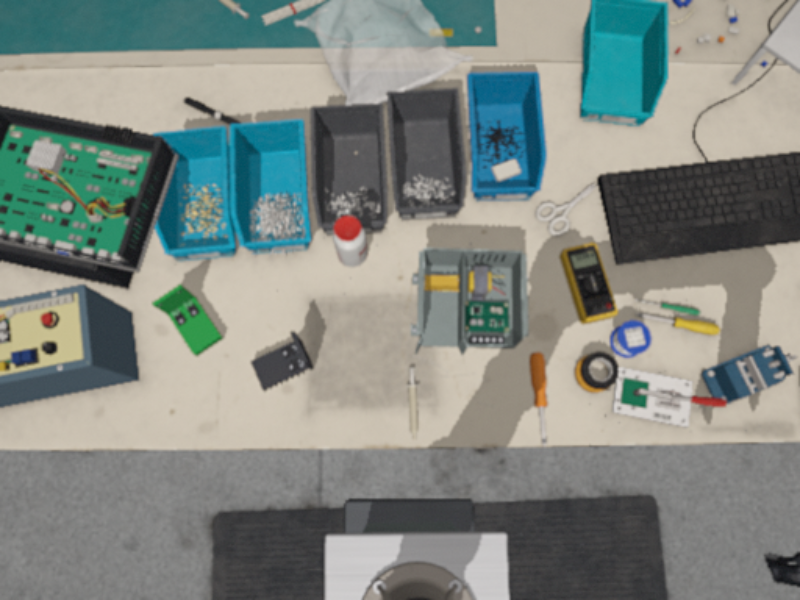

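The scene view shows the black L at (395,340)/800 with its foot up on the far end. The top view shows it at (283,362)/800, foot at its right end. The green look-alike is at (188,320), the bay with the yellow bar at (441,283), and the syringe just in front of the mouth at (412,400). Next I fit poses by matching silhouettes.

```bash
cat >> h.py <<'E'
def box(x0,x1,y0,y1,z0,z1): return np.array([[x,y,z] for x in(x0,x1) for y in(y0,y1) for z in(z0,z1)],float)
HS=[box(-47,47,-30,30,-50,-42),box(-47,-23,-30,30,-50,50),box(-23,-18,-25,25,-30,-10)]  # own frame
CH=[box(-80,80,-37,-34,0,98),box(-80,80,34,37,0,98),box(78,80,-137,37,0,98),box(-80,80,-137,37,0,3),box(-80,80,-140,-137,0,98)]
def sil(cam,parts,Rm,t,S=4):
    m=np.zeros((384*S,512*S),np.uint8)
    for p in parts:
        q=proj(cam,p@Rm.T+t); h=cv2.convexHull(((q+.5)*S-.5).astype(np.float32))
        cv2.fillConvexPoly(m,np.round(h).astype(np.int32),255)
    return cv2.resize(m,(512,384),interpolation=cv2.INTER_AREA)/255.
def pose_lying(p):  # p: corner x,y, heading of own z (deg), own +x up
    c,s=np.cos(np.radians(p[2])),np.sin(np.radians(p[2])); z=np.array([c,s,0]);x=np.array([0,0,1.]);y=np.cross(z,x)
    Rm=np.c_[x,y,z]; return Rm,np.array([p[0],p[1],0])-Rm@[-47,0,-50]
def pose_up(p,z=50):  # centre x,y, heading of own x (deg)
    return R.from_euler("z",p[2],degrees=True).as_matrix(),np.array([p[0],p[1],z])
def fit(masks,parts,pose,p0,step=(15,15,10)):
    from scipy.optimize import minimize
    f=lambda p:sum(np.abs(sil(c,parts,*pose(p))-m).sum() for c,m in masks.items())/sum(m.sum() for m in masks.values())
    for k in range(3):
        s=np.diag(step)/3**k
        r=minimize(f,p0,method="Nelder-Mead",options=dict(initial_simplex=np.vstack([p0,p0+s]),maxiter=150)); p0=r.x
    return r.x,r.fun
E
python3 - <<'E'
from h import *
np.set_printoptions(precision=1,suppress=True)
M={};C={}
for c in("scene","top"):
    im=read_camera(c)
    for n in("heatsink_mid","chassis"):
        for d in outline_of(c,n)[:3]:
            b=d["mask"]; print(c,n,d["box"],round(d["conf"],2),b.sum(),im[b].mean(0) if b.any() else 0)
            col=im[b].mean(0)
            if n=="chassis": C.setdefault(c,b.astype(float))
            elif col[1]<col.mean()+20: M.setdefault(c,b.astype(float))
print(at_z("top",(181,231),20), at_z("top",(281.6,195),0), at_z("top",(282,183.4),15),at_z("top",(284,180.6),53))
c=at_z("top",(195,226),0)
r=fit(M,HS,pose_lying,[c[0],c[1],110.]); print("hs corner",r)
for k in M: print(k,fit({k:M[k]},HS,pose_lying,r[0]))
o=at_z("top",(281.6,195),0)
q=fit({"top":C["top"]} if "scene" not in C else C,CH,lambda p:pose_up(p,0),[o[0],o[1],-3.]); print("chassis",q)
for k in C: print(k,fit({k:C[k]},CH,lambda p:pose_up(p,0),q[0]))
for n,px,z in(("syr",(262.8,258),7),("nut",(345,255),13)): print(n,at_z("top",px,z))
im=[]
for k,(x,y,s) in{"scene":(235,140,80),"top":(150,140,200)}.items():
    a=cv2.imread(f"pics/{k}0.png")
    for parts,P,cl in((HS,pose_lying(r[0]),(0,0,255)),(CH,pose_up(q[0],0),(255,0,255))):
        pass
    f=8 if s==80 else 3
    w,h=(90,70) if s==80 else (200,130)
    a=cv2.resize(a[y:y+h,x:x+w],None,fx=f/2 if 0 else f,fy=f,interpolation=cv2.INTER_CUBIC)
    for parts,P,cl in((HS[:2],pose_lying(r[0]),(0,0,255)),(CH,pose_up(q[0],0),(255,0,255)),([box(34,54,-34,34,15,17)],pose_up(q[0],0),(0,255,0))):
        for b in parts:
            u=(proj(k,b@P[0].T+P[1])-[x,y]+.5)*f
            for i in range(8):
                for j in(1,2,4):
                    if not i&j: cv2.line(a,tuple(int(v) for v in u[i]),tuple(int(v) for v in u[i|j]),cl,1,cv2.LINE_AA)
    cv2.imwrite(f"pics/fit_{k}.png",a)
E
```

```text
scene heatsink_mid [239.9, 198.6, 25.3, 42.4] 0.61 882 [63.7 63.1 64.6]
scene heatsink_mid [204.5, 242.3, 11.8, 9.4] 0.45 168 [ 67.9 173.9  42.3]
scene chassis [244.5, 154.4, 59.2, 46.7] 0.66 2197 [90.9 93.3 86. ]
top heatsink_mid [160.6, 213.4, 38.9, 37.2] 0.78 776 [75.9 74.1 75.3]
top heatsink_mid [96.0, 182.9, 44.3, 43.3] 0.72 885 [ 72.2 133.7  54.1]
top chassis [264.1, 159.0, 75.6, 65.9] 0.92 4498 [109.  118.6 111.6]
[455.2 239.   20. ] [563.7 -53.4   0. ] [595.4 -54.4  15. ] [593.1 -57.4  53. ]
hs corner (array([471.3, 195.7, 114.3]), np.float64(0.07179214267130254))
scene (array([471.7, 194.6, 115.3]), np.float64(0.036227824463118584))Traceback (most recent call last):
  File "<stdin>", line 15, in <module>
  File "h.py", line 39, in fit
    r=minimize(f,p0,method="Nelder-Mead",options=dict(initial_simplex=np.vstack([p0,p0+s]),maxiter=150)); p0=r.x
    res = _minimize_neldermead(fun, x0, args, callback, bounds=bounds,
                               **options)
    fxr = func(xr)
    fx = function(np.copy(x), *(wrapper_args + args))
  File "h.py", line 36, in <lambda>
    f=lambda p:sum(np.abs(sil(c,parts,*pose(p))-m).sum() for c,m in masks.items())/sum(m.sum() for m in masks.values())
               ~~~^^^^^^^^^^^^^^^^^^^^^^^^^^^^^^^^^^^^^^^^^^^^^^^^^^^^^^^^^^^^^^^^
  File "h.py", line 36, in <genexpr>
    f=lambda p:sum(np.abs(sil(c,parts,*pose(p))-m).sum() for c,m in masks.items())/sum(m.sum() for m in masks.values())
                          ~~~^^^^^^^^^^^^^^^^^^
  File "h.py", line 26, in sil
    q=proj(cam,p@Rm.T+t); h=cv2.convexHull(((q+.5)*S-.5).astype(np.float32))
  File "h.py", line 13, in proj
    m=camera_model(cam); f=192/np.tan(np.radians(m["vertical_fov"])/2)
ValueError: time passes only in moves, steps and waits
```

```bash
sed -i 's/^def ray/import functools\n_cm=camera_model\ncamera_model=functools.lru_cache(None)(lambda c:_cm(c))\ndef ray/' h.py
cat > ov.py <<'E'
from h import *
def overlay(k,im,x,y,w,h,f,items,out):
    a=cv2.resize(im[y:y+h,x:x+w],None,fx=f,fy=f,interpolation=cv2.INTER_CUBIC)
    for parts,P,cl in items:
        for b in parts:
            u=(proj(k,b@P[0].T+P[1])-[x,y]+.5)*f
            for i in range(8):
                for j in(1,2,4):
                    if not i&j: cv2.line(a,tuple(int(v) for v in u[i]),tuple(int(v) for v in u[i|j]),cl,1,cv2.LINE_AA)
    cv2.imwrite(out,a)
E
python3 - <<'E'
from ov import *
np.set_printoptions(precision=1,suppress=True)
M={};C={}
for c in("scene","top"):
    im=read_camera(c)
    for n in("heatsink_mid","chassis"):
        for d in outline_of(c,n)[:3]:
            b=d["mask"]; col=im[b].mean(0)
            if n=="chassis": C.setdefault(c,b.astype(float))
            elif col[1]<col.mean()+20: M.setdefault(c,b.astype(float))
r=fit(M,HS,pose_lying,[471,195.,114.]); print("hs corner",r)
for k in M: print(k,fit({k:M[k]},HS,pose_lying,r[0]))
P0=lambda p:pose_up(p,0)
q=fit(C,CH,P0,[563,-53,-3.]); print("chassis",q)
for k in C: print(k,fit({k:C[k]},CH,P0,q[0]))
for n,px,z in(("syr",(262.8,258),7),("nut",(345,255),13),("meter",(375.7,183.6),22),("bottle",(224.7,153.9),66)): print(n,at_z("top",px,z))
it=[(HS[:2],pose_lying(r[0]),(0,0,255)),(CH,P0(q[0]),(255,0,255)),([box(34,54,-34,34,15,17)],P0(q[0]),(0,255,0))]
overlay("top",cv2.imread("pics/top0.png"),150,145,195,140,4,it,"pics/fit_top.png")
overlay("scene",cv2.imread("pics/scene0.png"),230,145,90,100,6,it,"pics/fit_scene.png")
print(readout.get_obs()["clock"])
E
```

```text
hs corner (array([471.9, 194.5, 114.9]), np.float64(0.09456602967865912))
scene (array([472.2, 193.9, 116.1]), np.float64(0.05620915032679738))
top (array([473.6, 195.8, 114.6]), np.float64(0.1005965349102604))
chassis (array([562.7, -53.3,  -1.8]), np.float64(0.06888415042469954))
scene (array([562.7, -54.6,  -1. ]), np.float64(0.0341963640258106))
top (array([563.7, -52. ,  -2.8]), np.float64(0.08351916788148615))
syr [377.5   5.4   7. ]
nut [ 382.8 -228.9   13. ]
meter [ 590.4 -330.8   22. ]
bottle [670.8 112.1  66. ]
1.6
```

View pics/fit_top.png

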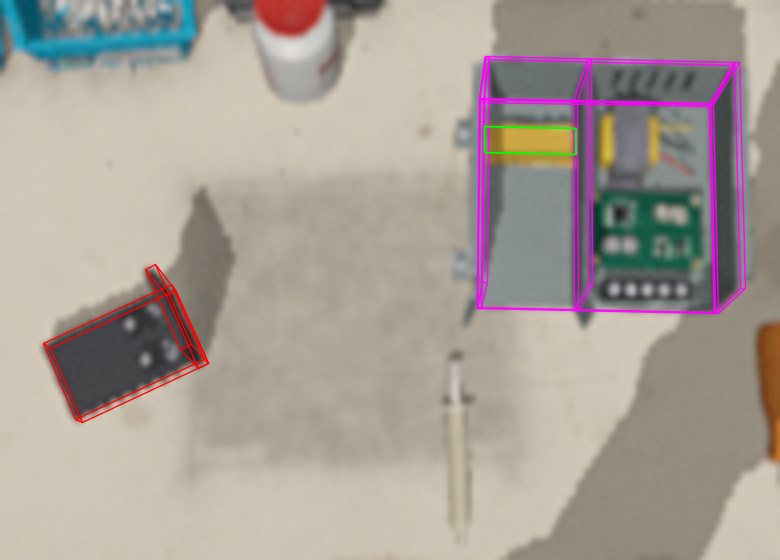

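View pics/fit_scene.png

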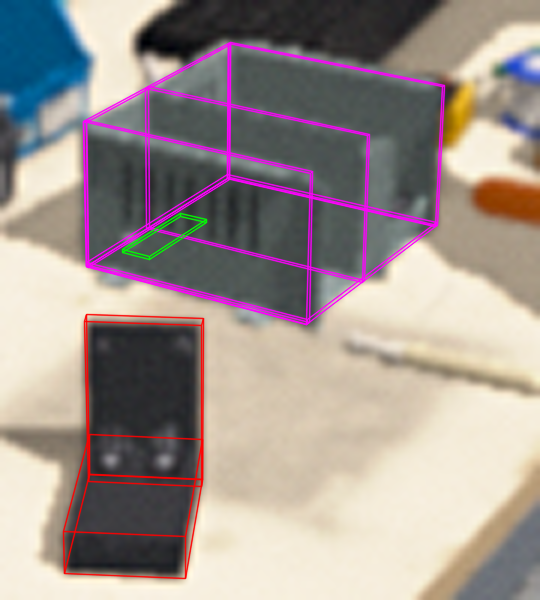

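The overlays match the pictures: heat sink corner at about (472,194.5) with own z heading 115°, chassis at about (563,-53) with yaw -2.5°. Next is a planner helper that converts world waypoints into rounded rows.

```bash
cat > plan.py <<'E'
from h import *
def plan(wps,start=None,vmax=58,wmax=10):
    """wps: (x,y,z,psi_deg[,vmax]) world waypoints, psi=heading of tool x. Prints calls of <=5 rows."""
    if start is None:
        o=readout.get_obs(); m=R.from_quat(o["tcp_rot"]).as_matrix()
        start=[*o["tool_pos"],np.degrees(np.arctan2(m[1,0],m[0,0]))]
    cur=np.array(start,float); rows=[]; a=cur
    for w in wps:
        b=np.array(w[:4],float); v=w[4] if len(w)>4 else vmax
        n=max(1,int(np.ceil(max(np.linalg.norm(b[:3]-a[:3])/v,abs(b[3]-a[3])/wmax))))
        rows+=[a+(b-a)*k/n for k in range(1,n+1)]; a=b
    for i in range(0,len(rows),5):
        out=[];c=np.radians(cur[3]); X=np.array([np.cos(c),np.sin(c),0]);Y=np.array([np.sin(c),-np.cos(c),0])
        for r in rows[i:i+5]:
            d=r[:3]-cur[:3]; out.append([round(float(d@X)),round(float(d@Y)),round(float(-d[2])),round(float(cur[3]-r[3]),1)])
        print(out); s=out[-1]
        cur=cur+np.array([*(s[0]*X[:2]+s[1]*Y[:2]),-s[2],-s[3]])
    print("end",cur.round(1),"start",np.round(start,1))
E
python3 -c "
from plan import *
plan([(470,-330,250,50),(540,-60,250,85),(436,271.5,200,115),(436,271.5,120,115),(436,271.5,40,115,40)])"
```

```text
[[53, -16, 0, -5.0], [105, -31, 0, -10.0], [158, -47, 0, -15.0], [211, -63, 0, -20.0], [263, -78, 0, -25.0]]
[[55, 8, 0, -5.0], [109, 16, 0, -10.0], [154, -16, 0, -17.0], [200, -49, 0, -24.0], [245, -81, 0, -31.0]]
[[56, -4, 0, -7.0], [112, -9, 0, -14.0], [151, -38, 7, -18.3], [191, -68, 15, -22.6], [231, -97, 22, -26.9]]
[[49, -8, 7, -4.2], [98, -16, 14, -8.5], [147, -24, 21, -12.8], [196, -33, 28, -17.1], [196, -33, 68, -17.1]]
[[0, 0, 40, 0.0], [0, 0, 80, 0.0], [0, 0, 120, 0.0]]
end [435.6 271.3  40.3 115. ] start [ 142.4 -531.3  250.3   15. ]
```

Call:
play_rows([
  [53,-16,0,-5.0],
  [105,-31,0,-10.0],
  [158,-47,0,-15.0],
  [211,-63,0,-20.0],
  [263,-78,0,-25.0],
], grip=0)

```text
clock: 2.22
tool_pos: [377.7, -386.8, 250.6]
tcp_rot: [0.939, 0.343, 0.0, 0.0]
wrist_force: [0.4, 0.1, -0.0]
opening: 1.004
grip_force: 0.0
```

Call:
play_rows([
  [55,8,0,-5.0],
  [109,16,0,-10.0],
  [154,-16,0,-17.0],
  [200,-49,0,-24.0],
  [245,-81,0,-31.0],
])

```text
clock: 2.85
tool_pos: [512.2, -166.5, 250.4]
tcp_rot: [0.813, 0.582, 0.0, 0.0]
wrist_force: [0.5, -0.1, -0.6]
opening: 1.001
grip_force: 0.0
```

Call:
play_rows([
  [56,-4,0,-7.0],
  [112,-9,0,-14.0],
  [151,-38,7,-18.3],
  [191,-68,15,-22.6],
  [231,-97,22,-26.9],
])

```text
clock: 3.48
tool_pos: [494.8, 83.1, 228.2]
tcp_rot: [0.656, 0.755, 0.0, 0.0]
wrist_force: [0.2, 0.4, -0.8]
opening: 0.999
grip_force: 0.0
```

```bash
python3 -c "
from plan import *
print(readout.get_obs()['joints'])
plan([(436,271.5,120,115),(436,271.5,40,115,40),(436,271.5,20,115,10)])"
```

```text
[ 0.2988363   0.28219918 -0.61970005  1.65936564  0.17128311  1.25439165
 -0.21539051]
[[49, -8, 27, -4.2], [97, -16, 54, -8.5], [146, -24, 81, -12.7], [195, -32, 108, -17.0], [195, -32, 148, -17.0]]
[[0, 0, 40, 0.0], [0, 0, 50, 0.0], [0, 0, 60, 0.0]]
end [435.8 271.7  20.2 115. ] start [494.8  83.1 228.2  98. ]
```

Call:
play_rows([
  [49,-8,7,-4.2],
  [98,-16,14,-8.5],
  [147,-24,30,-12.8],
  [195,-32,80,-17.0],
  [195,-32,130,-17.0],
])

```text
clock: 4.1
tool_pos: [436.0, 275.8, 98.8]
tcp_rot: [0.535, 0.845, 0.003, -0.0]
wrist_force: [1.7, -0.5, 0.2]
opening: 1.002
grip_force: 0.0
```

Call:
play_rows([
  [0,0,40,0],
  [0,0,58,0],
  [0,0,68,0],
  [0,0,78,0],
  [0,0,78,0],
])

```text
clock: 4.72
tool_pos: [437.2, 270.4, 20.6]
tcp_rot: [0.538, 0.843, 0.0, 0.0]
wrist_force: [0.2, -0.4, 0.3]
opening: 1.008
grip_force: 0.0
```

```bash
python3 -c "
from ov import *
o=readout.get_obs();print(o['tool_pos'],R.from_quat(o['tcp_rot']).as_matrix()[:,0],o['wrist_force'])
im=read_camera('scene'); it=[(HS[:2],pose_lying([472,194.5,115]),(0,0,255))]
overlay('scene',im,220,150,90,100,6,it,'pics/g1.png')"
```

```text
[437.19206181 270.40928997  20.57987191] [-4.20669225e-01  9.07214076e-01 -1.51062516e-04] [ 0.19512753 -0.41280099  0.34065722]
```

View pics/g1.png

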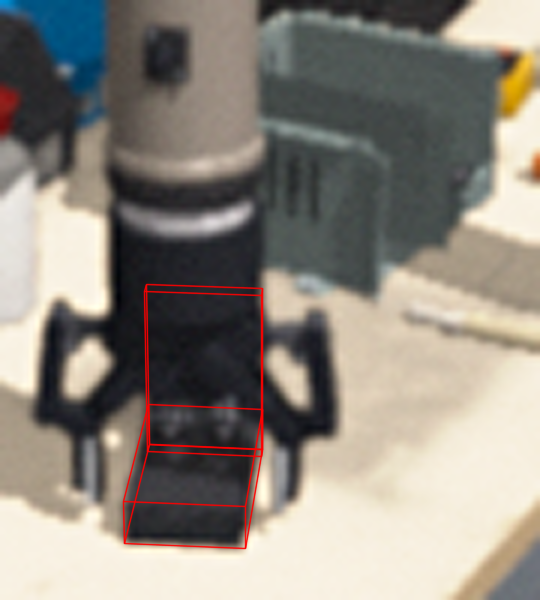

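The open fingers straddle the lying leg symmetrically, at about (90,460) and (290,460). Closing gently.

Call:
play_rows([
  [0,0,0,0],
  [0,0,0,0],
  [0,0,0,0],
  [0,0,0,0],
  [0,0,0,0],
], grip=1, newtons=20)

```text
clock: 5.4
tool_pos: [437.3, 270.7, 21.1]
tcp_rot: [0.538, 0.843, 0.0, 0.0]
wrist_force: [-0.7, -1.1, 6.3]
opening: 0.696
grip_force: 23.4
```

Call:
play_rows([
  [0,0,-3,0],
  [0,0,-6,0],
  [0,0,-9,0],
  [0,0,-12,0],
  [-1,0,-15,0],
])

```text
clock: 6.02
tool_pos: [437.1, 269.6, 35.4]
tcp_rot: [0.538, 0.843, -0.0, -0.0]
wrist_force: [0.4, -0.0, -4.4]
opening: 0.698
grip_force: 22.5
```

```bash
python3 -c "
from ov import *
o=readout.get_obs();print(o['tool_pos'],R.from_quat(o['tcp_rot']).as_matrix()[:,0],o['wrist_force'],o['moment'])
im=read_camera('scene'); it=[(HS[:2],pose_lying([472,194.5,115]),(0,0,255))]
overlay('scene',im,220,150,90,100,6,it,'pics/g2.png')"
```

```text
[437.10326183 269.58705177  35.40989144] [-4.21283531e-01  9.06928977e-01  1.34520590e-04] [ 0.37927891 -0.02928649 -4.43020206] [ 0.14352981  0.07003897 -0.08270866]
```

View pics/g2.png

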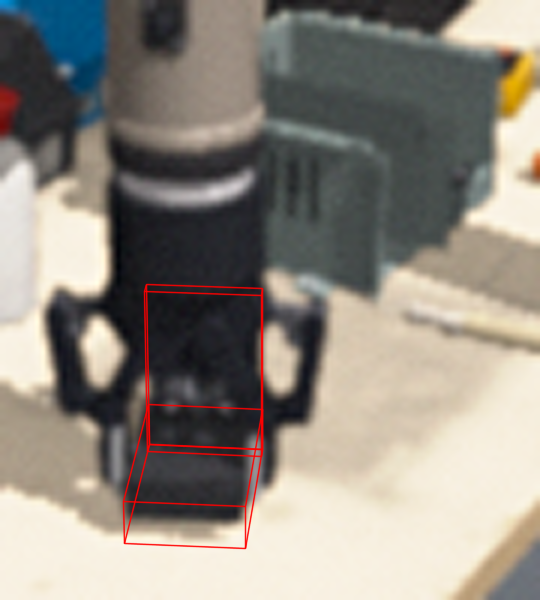

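The transistors and leg end both rose about 15 mm, so the pads hold the part rigidly and carry it level. I'll weaken the grip by commanding the closure near the contact width, so that it pivots in the pads.

Call:
play_rows([
  [-2,0,-6,0],
  [-4,0,-12,0],
  [-4,0,-12,0],
], grip=0.32)

```text
clock: 6.45
tool_pos: [439.6, 266.0, 48.0]
tcp_rot: [0.538, 0.843, 0.001, 0.0]
wrist_force: [-0.3, -0.9, -3.7]
opening: 0.698
grip_force: 22.9
```

Call:
play_rows([
  [0,0,0,0],
  [0,0,0,0],
], grip=0.31)

```text
clock: 6.7
tool_pos: [438.7, 265.8, 47.1]
tcp_rot: [0.538, 0.843, -0.0, -0.0]
wrist_force: [0.8, 0.7, -2.4]
opening: 0.697
grip_force: 22.9
```

Call:
play_rows([
  [0,0,0,0],
  [0,0,0,0],
], grip=0.304)

```text
clock: 6.95
tool_pos: [438.8, 265.9, 47.1]
tcp_rot: [0.538, 0.843, -0.0, -0.0]
wrist_force: [0.9, -0.0, -3.6]
opening: 0.697
grip_force: 22.9
```

Call:
play_rows([
  [0,0,0,0],
  [0,0,0,0],
], grip=0.301)

```text
clock: 7.2
tool_pos: [439.1, 265.8, 47.5]
tcp_rot: [0.538, 0.843, -0.0, 0.0]
wrist_force: [0.1, 0.4, -1.5]
opening: 0.703
grip_force: 12.3
```

```bash
python3 -c "
from ov import *
o=readout.get_obs();print(o['tool_pos'],o['wrist_force'],o['moment'],o['opening'],o['grip_force'])
im=read_camera('scene'); cv2.imwrite('pics/g3.png',im)
M=[d for d in outline_of('scene','heatsink_mid')]
print([(d['box'],d['conf']) for d in M],place_of('scene','heatsink_mid')[:2],place_of('scene','heatsink_corner')[:2])
b=pose_lying([472-.42*0,194.5,115]); print(proj('scene',[b[1]+[1,-4,27]]),proj('scene',[[473,191,27]]))
"
```

```text
[439.06943699 265.83931196  47.4661234 ] [ 0.08753528  0.41535994 -1.51922365] [-0.01802968  0.03731472  0.05286789] 0.7030919365470417 12.314741313457489
[([203.0, 238.8, 15.7, 14.4], 0.72), ([244.7, 210.1, 19.3, 22.4], 0.66)] [{'centre': [213.4, 250.3], 'conf': 0.67}, {'centre': [187.7, 266.0], 'conf': 0.53}] [{'centre': [225.0, 254.1], 'conf': 0.72}, {'centre': [216.3, 252.1], 'conf': 0.45}]
[[252.32917946 209.86715194]] [[254.05848859 215.92263196]]
```

Grip force fell to 12 N and part of the weight is on the bench, so it has begun to pivot (about 20°). I continue the arc with this weak grip.

Call:
play_rows([
  [-4,0,-6,0],
  [-8,0,-12,0],
  [-13,0,-17,0],
  [-18,0,-22,0],
  [-24,0,-27,0],
])

```text
clock: 8.02
tool_pos: [449.2, 243.7, 74.6]
tcp_rot: [0.538, 0.843, -0.0, 0.0]
wrist_force: [-0.4, 0.9, -4.3]
opening: 0.702
grip_force: 12.1
```

```bash
python3 -c "
from ov import *
o=readout.get_obs();print(o['tool_pos'],o['wrist_force'],o['moment'],o['opening'],o['grip_force'])
im=read_camera('scene'); overlay('scene',im,220,150,90,100,6,[],'pics/g4.png')"
```

```text
[449.23422665 243.65727441  74.62239496] [-0.36780942  0.9430251  -4.30582172] [ 0.0857819   0.01463008 -0.02774276] 0.7019302967859238 12.101505249738693
```

View pics/g4.png

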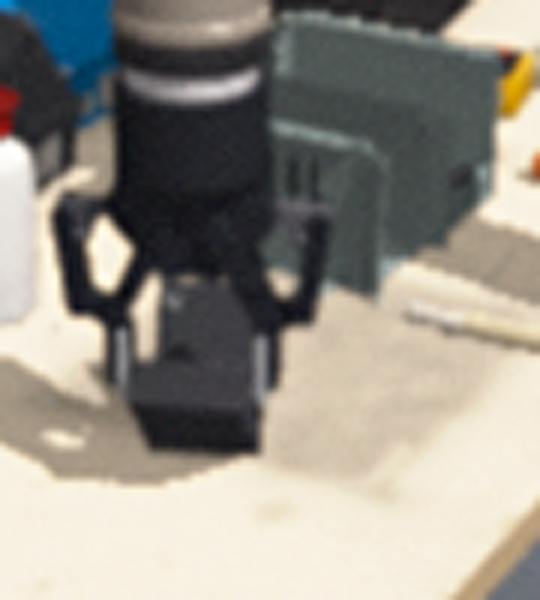

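It now hangs at about 20°, clear of the bench (leg end at (205,440)). I loosen further so it pivots under gravity.

Call:
play_rows([
  [0,0,0,0],
  [0,0,0,0],
], grip=0.3)

```text
clock: 8.32
tool_pos: [449.6, 243.8, 74.5]
tcp_rot: [0.538, 0.843, 0.0, 0.001]
wrist_force: [1.7, -1.4, -1.2]
opening: 0.701
grip_force: 8.9
```

Call:
play_rows([
  [0,0,0,0],
  [0,0,0,0],
], grip=0.299)

```text
clock: 8.57
tool_pos: [449.1, 244.4, 74.3]
tcp_rot: [0.538, 0.843, 0.0, 0.0]
wrist_force: [1.2, -0.7, -1.3]
opening: 0.703
grip_force: 5.3
```

Call:
play_rows([
  [-6,0,-6,0],
  [-12,0,-12,0],
  [-20,0,-16,0],
  [-28,0,-19,0],
  [-36,0,-20,0],
])

```text
clock: 9.2
tool_pos: [464.5, 210.9, 94.5]
tcp_rot: [0.538, 0.843, 0.0, 0.0]
wrist_force: [1.3, 0.5, -2.7]
opening: 0.702
grip_force: 5.0
```

```bash
python3 -c "
from ov import *
o=readout.get_obs();print(o['tool_pos'],o['wrist_force'],o['moment'],o['opening'],o['grip_force'])
im=read_camera('scene'); overlay('scene',im,220,150,90,100,6,[],'pics/g5.png')"
```

```text
[464.47867287 210.87357297  94.45892947] [ 1.2862071   0.50540271 -2.66747084] [-0.01570256 -0.03519795  0.03971356] 0.7015151477272091 4.962222576141357
```

View pics/g5.png

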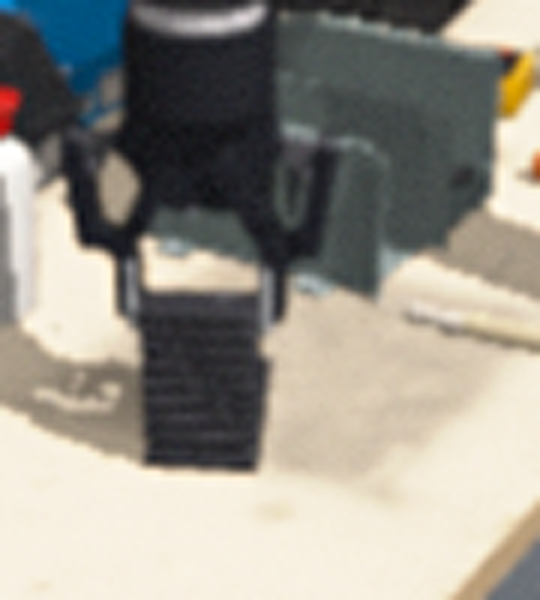

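The fins now face the camera with the part nearly upright, spanning (145-265, 300-470). I lower it slightly and release.

Call:
play_rows([
  [-2,0,2,0],
  [-4,0,4,0],
  [-7,0,5,0],
  [-10,0,5,0],
  [-10,0,5,0],
])

```text
clock: 9.88
tool_pos: [468.8, 202.1, 90.0]
tcp_rot: [0.538, 0.843, -0.0, 0.0]
wrist_force: [-1.2, -2.4, 6.7]
opening: 0.699
grip_force: 6.5
```

Call:
play_rows([
  [0,0,0,0],
  [0,0,0,0],
  [0,0,0,0],
], grip=0.24)

```text
clock: 10.25
tool_pos: [468.3, 202.7, 89.1]
tcp_rot: [0.538, 0.843, 0.0, -0.0]
wrist_force: [0.3, 1.2, -0.0]
opening: 0.76
grip_force: 0.0
```

Call:
play_rows([
  [0,0,0,0],
  [0,0,0,0],
  [0,0,-20,0],
  [0,0,-60,0],
  [0,0,-115,0],
], grip=0)

```text
clock: 10.88
tool_pos: [467.4, 201.7, 204.3]
tcp_rot: [0.538, 0.843, -0.001, -0.001]
wrist_force: [0.6, 0.3, 0.6]
opening: 0.997
grip_force: 0.0
```

Call:
play_rows([
  [40,0,0,-10],
  [90,0,0,-20],
  [140,0,0,-25],
  [140,0,0,-25],
])

```text
clock: 11.38
tool_pos: [405.5, 334.5, 204.9]
tcp_rot: [0.338, 0.941, 0.002, -0.001]
wrist_force: [0.5, -1.0, -0.6]
opening: 1.001
grip_force: 0.0
```

```bash
python3 - <<'E'
from ov import *
np.set_printoptions(precision=1,suppress=True)
o=readout.get_obs();print(o['clock'],o['tool_pos'],o['wrist_force'],o['opening'],o['joints'])
M={};I={}
for c in("scene","top"):
    im=I[c]=read_camera(c)
    for d in outline_of(c,"heatsink_mid"):
        b=d["mask"]; col=im[b].mean(0); print(c,d["box"],d["conf"],col)
        if col[1]<col.mean()+20: M.setdefault(c,b.astype(float))
p0=np.array([480,160,-65.]); r=fit(M,HS,pose_up,p0); print(r)
for k in M: print(k,fit({k:M[k]},HS,pose_up,r[0]))
it=[(HS[:2],pose_up(r[0]),(0,0,255))]
overlay("scene",I["scene"],225,165,80,85,5,it,"pics/a.png");overlay("top",I["top"],160,180,80,85,5,it,"pics/b.png")
cv2.imwrite("pics/u1.png",np.hstack([cv2.imread("pics/a.png"),cv2.imread("pics/b.png")]))
E
```

```text
11.375 [405.5 334.5 204.9] [ 0.5 -1.  -0.6] 1.0012860204627956 [-0.1  0.4 -0.9  1.6  0.3  1.2 -0.1]
scene [205.9, 238.2, 11.9, 17.3] 0.69 [ 83.2 179.3  66.8]
scene [245.1, 197.7, 22.3, 30.9] 0.6 [59.9 58.5 60.4]
top [98.1, 183.6, 45.7, 37.5] 0.8 [ 77.6 140.1  59.6]
top [177.8, 211.7, 46.4, 30.2] 0.75 [77.2 75.3 76.3]
(array([479.2, 174.7, -64.7]), np.float64(0.08757229510509239))
scene (array([481. , 172.4, -61.3]), np.float64(0.0984281315832118))
top (array([479., 175., -65.]), np.float64(0.0647683277132509))
```

View pics/u1.png

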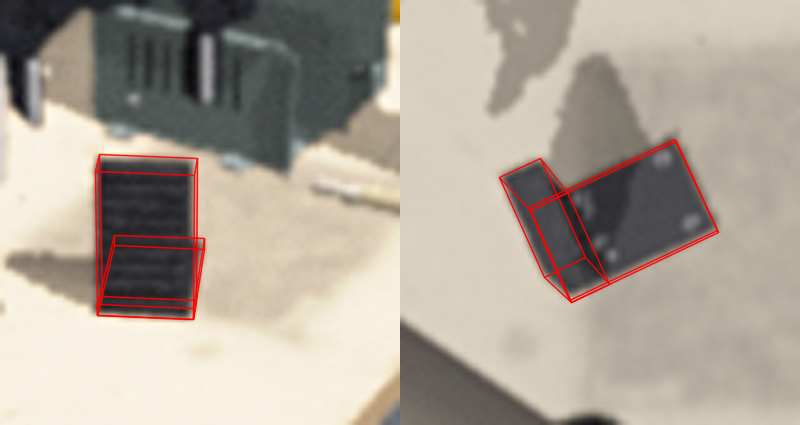

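It stands on its foot, released, at about (479.2,174.8) with heading -64.8°. Now I regrasp the leg across its front and back faces.

```bash
python3 -c "
from plan import *
plan([(464.3,206.5,190,25),(464.3,206.5,120,25.2,35),(464.3,206.5,78,25.2,20)])"
```

```text
[[-10, -5, 1, 9.6], [-20, -10, 2, 19.1], [-30, -14, 3, 28.7], [-40, -19, 5, 38.3], [-50, -24, 6, 47.8]]
[[-10, 4, 1, 9.6], [-21, 8, 2, 19.1], [-31, 12, 3, 28.7], [-41, 16, 4, 38.3], [-51, 21, 6, 47.8]]
[[-4, 10, 1, 9.6], [-8, 21, 2, 19.2], [-8, 21, 37, 19.1], [-8, 21, 72, 19.0], [-8, 21, 86, 19.0]]
[[0, 0, 14, -0.0], [0, 0, 28, -0.0]]
end [464.7 206.5  78.   25.2] start [410.4 328.  204.  139.8]
```

Call:
play_rows([
  [-10,-5,1,9.6],
  [-20,-10,2,19.1],
  [-30,-14,3,28.7],
  [-40,-19,5,38.3],
  [-50,-24,6,47.8],
])

```text
clock: 12.2
tool_pos: [433.3, 276.6, 198.1]
tcp_rot: [0.697, 0.717, -0.0, 0.0]
wrist_force: [0.1, 0.7, 0.1]
opening: 0.999
grip_force: 0.0
```

Call:
play_rows([
  [-10,4,1,9.6],
  [-21,8,2,19.1],
  [-31,12,3,28.7],
  [-41,16,4,38.3],
  [-51,21,6,47.8],
])

```text
clock: 12.82
tool_pos: [456.0, 226.5, 192.3]
tcp_rot: [0.928, 0.373, 0.0, 0.0]
wrist_force: [-0.1, -0.5, 0.1]
opening: 0.999
grip_force: 0.0
```

Call:
play_rows([
  [-4,10,1,9.6],
  [-8,21,2,19.2],
  [-8,21,20,19.1],
  [-8,21,40,19.0],
  [-8,21,40,19.0],
])

```text
clock: 13.45
tool_pos: [463.4, 205.7, 150.9]
tcp_rot: [0.976, 0.218, -0.002, 0.001]
wrist_force: [-0.2, 0.4, -0.1]
opening: 1.001
grip_force: 0.0
```

```bash
python3 -c "
from plan import *
print(readout.get_obs()['joints'].round(2))
plan([(464.3,206.5,105,25.2,20),(464.3,206.5,78,25.2,15)])"
```

```text
[-0.11  0.34 -0.43  1.76  0.16  1.08 -1.72]
[[0, 0, 15, -0.0], [1, 0, 31, -0.0], [1, 0, 46, -0.1], [1, 0, 59, -0.1], [1, 0, 73, -0.1]]
end [464.3 206.1  77.9  25.2] start [463.4 205.7 150.9  25.1]
```

Descend, close at 60 N, then lift.

Call:
play_rows([
  [0,0,15,0],
  [0,0,31,0],
  [0,0,46,0],
  [0,0,60,0],
  [0,0,73,0],
])

```text
clock: 14.08
tool_pos: [463.8, 208.0, 78.2]
tcp_rot: [0.976, 0.219, -0.0, 0.0]
wrist_force: [-0.4, 1.1, 0.1]
opening: 1.002
grip_force: 0.0
```

Call:
play_rows([
  [0,0,0,0],
  [0,0,0,0],
  [0,0,0,0],
  [0,0,0,0],
  [0,0,0,0],
], grip=1, newtons=60)

```text
clock: 14.7
tool_pos: [464.8, 208.0, 80.0]
tcp_rot: [0.976, 0.219, 0.001, 0.0]
wrist_force: [0.3, -0.6, 3.2]
opening: 0.271
grip_force: 59.5
```

Call:
play_rows([
  [0,0,0,0],
  [0,0,0,0],
  [0,0,-10,0],
  [0,0,-40,0],
  [0,0,-40,0],
])

```text
clock: 15.32
tool_pos: [464.9, 209.2, 120.6]
tcp_rot: [0.976, 0.219, 0.002, -0.001]
wrist_force: [0.1, 0.9, -3.1]
opening: 0.274
grip_force: 59.4
```

```bash
python3 - <<'E'
from ov import *
np.set_printoptions(precision=1,suppress=True)
o=readout.get_obs();print(o['clock'],o['tool_pos'],o['wrist_force'],o['opening'],o['grip_force'])
I={c:read_camera(c) for c in("scene","top")}
# expected pose: yaw = psi-90, leg centre at tool xy
m=R.from_quat(o["tcp_rot"]).as_matrix(); h=np.degrees(np.arctan2(m[1,1],m[0,1])); v=m[:2,1]
p=[*(o["tool_pos"][:2]+35*v),h]; print(p)
it=[(HS[:2],pose_up(p,50+o["tool_pos"][2]-78),(0,0,255))]
overlay("scene",I["scene"],225,150,80,85,5,it,"pics/a.png");overlay("top",I["top"],160,180,80,85,5,it,"pics/b.png")
cv2.imwrite("pics/u2.png",np.hstack([cv2.imread("pics/a.png"),cv2.imread("pics/b.png")]))
E
```

```text
15.325 [464.9 209.2 120.6] [ 0.1  0.9 -3.1] 0.2738386917306963 59.38988506793976
[np.float64(479.8987386098663), np.float64(177.59043421240725), np.float64(-64.67028207948842)]
```

View pics/u2.png

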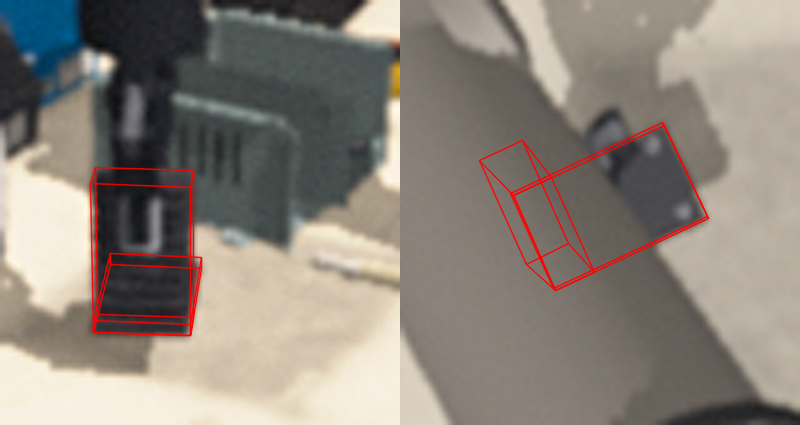

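The part is held and matches the expected pose. That uses up the picture budget, so from here I work from numbers and forces. Next I carry it to the front of the bay mouth.

```bash
cat > ch.py <<'E'
from plan import *
O=np.array([563,-53.5]);A=-2.2
def cw(cx,cy=0,z=110):
    c,s=np.cos(np.radians(A)),np.sin(np.radians(A)); return (O[0]+c*cx-s*cy,O[1]+s*cx+c*cy,z,90+A)
def wc(p):
    c,s=np.cos(np.radians(A)),np.sin(np.radians(A)); d=np.array(p[:2])-O; return np.array([c*d[0]+s*d[1],-s*d[0]+c*d[1]])
E
python3 -c "
from ch import *
plan([(400,150,125,40,40),cw(-190,0,120)+(40,)],wmax=8)"
```

```text
[[-27, 8, -2, -4.9], [-55, 17, -4, -9.8], [-82, 25, -7, -14.7], [-100, 53, -6, -22.7], [-118, 81, -5, -30.6]]
[[-29, 14, 1, -8.0], [-59, 29, 2, -16.0], [-88, 44, 3, -23.9], [-118, 58, 3, -31.9]]
end [373.  -46.1 120.3  87.8] start [463.1 207.8 118.3  25.3]
```

Call:
play_rows([
  [-27,8,-2,-4.9],
  [-55,17,-4,-9.8],
  [-82,25,-7,-14.7],
  [-100,53,-6,-22.7],
  [-118,81,-5,-30.6],
])

```text
clock: 16.05
tool_pos: [390.1, 83.3, 122.9]
tcp_rot: [0.882, 0.471, -0.001, -0.0]
wrist_force: [-0.3, 0.1, -4.2]
opening: 0.275
grip_force: 59.5
```

Call:
play_rows([
  [-29,14,1,-8.0],
  [-59,29,2,-16.0],
  [-88,44,3,-23.9],
  [-118,58,3,-31.9],
  [-118,58,3,-31.9],
])

```text
clock: 16.68
tool_pos: [371.6, -48.5, 119.8]
tcp_rot: [0.723, 0.691, -0.002, -0.001]
wrist_force: [0.5, 0.0, -3.8]
opening: 0.272
grip_force: 59.4
```

```bash
python3 - <<'E'
from ch import *
np.set_printoptions(precision=1,suppress=True)
o=readout.get_obs();print(o['clock'],o['tool_pos'],o['wrist_force'],o['opening'],o['joints'])
m=R.from_quat(o["tcp_rot"]).as_matrix();print("psi",np.degrees(np.arctan2(m[1,0],m[0,0])))
I={c:read_camera(c) for c in("scene","top")}
for c in I:
    cv2.imwrite(f"pics/e_{c}.png",I[c])
    for n in("heatsink_mid","heatsink_corner","bay_home","hold_bar"): print(c,n,[(np.round(d["centre"][::-1],1),round(d["conf"],2)) for d in place_of(c,n)[:3]])
t=o["tool_pos"]; v=m[:,1]; ctr=t+35*v; ctr[2]=t[2]-28
print("expect mid",{c:proj(c,[ctr]) for c in I})
# visible foot in top: dark outline
for d in outline_of("top","heatsink_mid")[:2]:
    b=d["mask"]; print(d["box"],d["conf"],I["top"][b].mean(0))
M=[d["mask"] for d in outline_of("scene","heatsink_mid") if (lambda k:k[1]<k.mean()+20)(I["scene"][d["mask"]].mean(0))]
if M: print(fit({"scene":M[0].astype(float)},HS,lambda p:pose_up(p,t[2]-28),[ctr[0],ctr[1],-2.2]),ctr)
E
```

```text
16.675 [371.6 -48.5 119.8] [ 0.5  0.  -3.8] 0.27245156958212163 [ 0.5  0.1 -0.4  2.1  0.1  0.9 -0. ]
psi 87.4749383789104
scene heatsink_mid [(array([308.8, 177.3]), 0.94), (array([331.5, 180.9]), 0.69), (array([202.2, 239.1]), 0.67)]
scene heatsink_corner [(array([316.2, 193.9]), 0.61)]
scene bay_home [(array([258.4, 174.4]), 0.78), (array([309.3, 204.4]), 0.19)]
scene hold_bar [(array([256.1, 185.2]), 0.64)]
top heatsink_mid [(array([117.7, 202.7]), 0.58), (array([283.3, 244.6]), 0.56)]
top heatsink_corner [(array([113.9, 194.8]), 0.77), (array([284.7, 261.5]), 0.38)]
top bay_home [(array([280.5, 180.6]), 0.76)]
top hold_bar [(array([283. , 182.8]), 0.81), (array([345. , 255.3]), 0.48)]
expect mid {'scene': array([[305.6, 175.8]]), 'top': array([[284.2, 244. ]])}
[95.6, 181.9, 46.0, 43.4] 0.56 [ 73.1 134.7  55.3]
[261.2, 235.7, 7.5, 41.5] 0.27 [154.3 174.2 183.6]
(array([408.4, -45.3,   7.3]), np.float64(0.3069074152442751)) [406.6 -50.   91.8]
```

```bash
python3 -c "
from ch import *
p=readout.get_obs()['tool_pos'];print(p,wc(p))
plan([cw(-150,0,112)+(16,),cw(-70,0,112)+(16,)])"
```

```text
[373.89141394 -45.64099478 121.31083966] [-189.27088722    0.59374818]
[[0, 13, 3, 0.0], [0, 26, 6, 0.0], [-1, 39, 9, 0.0], [-1, 55, 9, 0.0], [-1, 71, 9, 0.0]]
[[0, 16, 0, 0.0], [0, 32, 0, 0.0], [0, 48, 0, 0.0]]
end [492.8 -51.1 112.3  87.8] start [373.9 -45.6 121.3  87.8]
```

Call:
play_rows([
  [0,13,3,0],
  [0,26,6,0],
  [0,39,9,0],
  [0,55,9,0],
  [0,71,9,0],
])

```text
clock: 17.9
tool_pos: [446.0, -48.6, 111.8]
tcp_rot: [0.721, 0.693, 0.0, -0.0]
wrist_force: [-0.1, 0.1, -3.4]
opening: 0.275
grip_force: 59.5
```

Call:
play_rows([
  [0,12,0,0],
  [0,24,0,0],
  [0,36,0,0],
  [0,48,0,0],
  [0,48,0,0],
])

```text
clock: 18.52
tool_pos: [493.9, -50.4, 112.4]
tcp_rot: [0.721, 0.693, 0.0, 0.0]
wrist_force: [-1.3, -0.2, -3.7]
opening: 0.278
grip_force: 59.8
```

```bash
python3 - <<'E'
from ch import *
np.set_printoptions(precision=2,suppress=True)
o=readout.get_obs();print(o['clock'],o['tool_pos'],wc(o['tool_pos']),o['wrist_force'],o['moment'],o['joints'])
m=R.from_quat(o["tcp_rot"]).as_matrix();print("psi",np.degrees(np.arctan2(m[1,0],m[0,0])))
t=o['tool_pos']; ctr=t+35*m[:,1]; ctr[2]-=28
for c in("scene","top"):
    cv2.imwrite(f"pics/f_{c}.png",read_camera(c))
    print(c,[(np.round(d["centre"][::-1],1),round(d["conf"],2)) for d in place_of(c,"heatsink_mid")[:3]],proj(c,[ctr]))
E
```

```text
18.525 [493.9  -50.42 112.41] [-69.17   0.43] [-1.33 -0.19 -3.73] [-0.05  0.05 -0.04] [ 0.39  0.36 -0.4   1.84  0.17  0.97 -0.12]
psi 87.80227993649054
scene [(array([197.4, 237. ]), 0.6), (array([273.3, 171.4]), 0.57)] [[274.98 171.12]]
top [(array([118.6, 207.4]), 0.77), (array([282.4, 199.6]), 0.47)] [[283.41 199.94]]
```

No side contact at the mouth. Lowering toward the floor while watching the force.

Call:
play_rows([
  [0,0,8,0],
  [0,0,16,0],
  [0,0,24,0],
  [0,0,28,0],
  [0,0,28,0],
])

```text
clock: 19.35
tool_pos: [492.5, -50.4, 83.8]
tcp_rot: [0.721, 0.693, -0.0, -0.0]
wrist_force: [0.1, 0.5, -4.1]
opening: 0.272
grip_force: 59.8
```

Call:
play_rows([
  [0,0,1,0],
  [0,0,2,0],
  [0,0,2,0],
])

```text
clock: 19.73
tool_pos: [493.1, -50.4, 83.0]
tcp_rot: [0.721, 0.693, 0.0, 0.0]
wrist_force: [-1.3, 0.7, 1.8]
opening: 0.274
grip_force: 60.1
```

Call:
play_rows([
  [0,0,1,0],
  [0,0,1,0],
  [0,0,1,0],
])

```text
clock: 20.1
tool_pos: [493.2, -50.4, 83.0]
tcp_rot: [0.721, 0.693, 0.0, 0.001]
wrist_force: [-2.8, 1.4, 8.4]
opening: 0.275
grip_force: 61.4
```

Floor contact at a TCP height of about 83 mm. I raise 2 mm and slide in.

Call:
play_rows([
  [0,0,-2,0],
  [0,6,-2,0],
  [0,12,-2,0],
  [0,18,-2,0],
  [0,24,-2,0],
])

```text
clock: 20.72
tool_pos: [517.4, -51.4, 83.1]
tcp_rot: [0.721, 0.693, 0.0, 0.0]
wrist_force: [-1.2, 0.8, -2.4]
opening: 0.271
grip_force: 59.9
```

Call:
play_rows([
  [0,6,0,0],
  [0,12,0,0],
  [0,18,0,0],
  [0,18,0,0],
])

```text
clock: 21.22
tool_pos: [535.4, -52.0, 83.2]
tcp_rot: [0.721, 0.693, 0.0, 0.0]
wrist_force: [-0.3, 1.2, -4.3]
opening: 0.273
grip_force: 59.6
```

Call:
play_rows([
  [0,5,0,0],
  [0,10,0,0],
  [0,15,0,0],
  [0,18,0,0],
  [0,18,0,0],
])

```text
clock: 21.85
tool_pos: [552.9, -52.7, 83.3]
tcp_rot: [0.721, 0.693, 0.0, 0.0]
wrist_force: [0.6, 0.7, -4.2]
opening: 0.275
grip_force: 59.6
```

Call:
play_rows([
  [0,2,0,0],
  [0,4,0,0],
  [0,4,0,0],
])

```text
clock: 22.22
tool_pos: [556.9, -52.9, 83.3]
tcp_rot: [0.721, 0.693, 0.0, 0.0]
wrist_force: [-0.1, -0.1, -3.8]
opening: 0.272
grip_force: 59.6
```

Call:
play_rows([
  [0,1,0,0],
  [0,2,0,0],
  [0,2,0,0],
])

```text
clock: 22.6
tool_pos: [558.8, -53.0, 83.3]
tcp_rot: [0.721, 0.693, 0.0, 0.0]
wrist_force: [-0.2, 1.3, -4.2]
opening: 0.277
grip_force: 59.6
```

Call:
play_rows([
  [0,1,0,0],
  [0,2,0,0],
  [0,2,0,0],
])

```text
clock: 22.98
tool_pos: [559.7, -53.0, 83.1]
tcp_rot: [0.72, 0.694, -0.001, -0.001]
wrist_force: [-3.8, 0.1, -2.0]
opening: 0.273
grip_force: 60.0
```

Back wall reached at x≈559.5, against 559 expected. I press flush, set it down and release.

Call:
play_rows([
  [0,1,0,0],
  [0,2,0,0],
  [0,2,0,0],
])

```text
clock: 23.35
tool_pos: [560.0, -53.0, 83.3]
tcp_rot: [0.72, 0.694, -0.002, -0.002]
wrist_force: [-7.4, 0.4, 2.9]
opening: 0.27
grip_force: 60.7
```

Call:
play_rows([
  [0,-1,1,0],
  [0,-1,2,0],
  [0,-1,2,0],
])

```text
clock: 23.72
tool_pos: [559.8, -53.0, 83.0]
tcp_rot: [0.72, 0.693, -0.002, -0.001]
wrist_force: [-10.8, -0.8, 10.6]
opening: 0.275
grip_force: 61.5
```

Call:
play_rows([
  [0,0,0,0],
  [0,0,0,0],
  [0,0,0,0],
], grip=0.62, newtons=20)

```text
clock: 24.1
tool_pos: [562.7, -53.1, 81.7]
tcp_rot: [0.721, 0.693, 0.001, 0.001]
wrist_force: [0.2, -0.2, -0.1]
opening: 0.38
grip_force: 0.0
```

Call:
play_rows([
  [0,-2,0,0],
  [0,-3,0,0],
  [0,-3,0,0],
  [0,-3,0,0],
], grip=0)

```text
clock: 24.6
tool_pos: [558.7, -52.9, 81.3]
tcp_rot: [0.721, 0.693, 0.0, 0.0]
wrist_force: [0.4, -0.6, 0.0]
opening: 0.998
grip_force: 0.0
```

Call:
play_rows([
  [0,0,-10,0],
  [0,0,-30,0],
  [0,0,-60,0],
  [0,0,-110,0],
  [0,0,-160,0],
])

```text
clock: 25.22
tool_pos: [558.6, -52.8, 243.4]
tcp_rot: [0.72, 0.694, 0.0, 0.0]
wrist_force: [1.0, 0.2, -0.6]
opening: 0.997
grip_force: 0.0
```

Call:
play_rows([
  [30,-50,0,0],
  [60,-90,0,0],
  [100,-120,0,0],
  [150,-140,0,0],
  [200,-150,0,0],
])

```text
clock: 25.85
tool_pos: [415.5, 154.0, 242.4]
tcp_rot: [0.721, 0.693, 0.001, 0.001]
wrist_force: [0.8, 0.1, -0.2]
opening: 1.003
grip_force: 0.0
```

```bash
python3 - <<'E'
from ch import *
np.set_printoptions(precision=2,suppress=True)
o=readout.get_obs();print(o['clock'],o['tool_pos'],o['wrist_force'],o['opening'])
M={};I={}
for c in("scene","top"):
    I[c]=im=read_camera(c); cv2.imwrite(f"pics/h_{c}.png",im)
    for n in("heatsink_mid","bay_home"): print(c,n,[(np.round(d["centre"][::-1],1),round(d["conf"],2)) for d in place_of(c,n)[:3]])
    print("home",proj(c,[[*cw(31)[:2],53]]))
    for d in outline_of(c,"heatsink_mid"):
        b=d["mask"]; k=im[b].mean(0)
        if k[1]<k.mean()+20: M.setdefault(c,b.astype(float)); print(c,d["box"],round(d["conf"],2),k)
print("exp",cw(31))
# top view: leg only + foot minus bar
if "top" in M:
    bar=sil("top",[box(23,54,-34,34,15,34)],*pose_up([*O,A],0))
    top=M["top"]*(bar<.5)
    from scipy.optimize import minimize
    f=lambda p:np.abs(sil("top",HS,*pose_up(p,53))*(bar<.5)-top).sum()/top.sum()
    p0=np.array([*cw(31)[:2],A])
    for k in range(3):
        r=minimize(f,p0,method="Nelder-Mead",options=dict(initial_simplex=np.vstack([p0,p0+np.diag([8,8,5])/3**k]))); p0=r.x
    print("fit",r.x,r.fun,wc(r.x))
for n,px,z in(("syr",0,7),("nut",0,13),("meter",0,22),("bottle",0,66)):
    d=place_of("top",{"syr":"syringe_mid","nut":"nutdriver_mid"}.get(n,n+"_mid"))
    print(n,[at_z("top",tuple(e["centre"][::-1]),z).round(0) for e in d[:2]])
E
```

```text
25.85 [415.53 154.01 242.43] [ 0.83  0.12 -0.2 ] 1.0029206245967002
scene heatsink_mid [(array([201.1, 236.2]), 0.57), (array([329.9, 179.9]), 0.18)]
scene bay_home [(array([258.9, 174. ]), 0.84)]
home [[259.95 175.43]]
top heatsink_mid [(array([284.4, 182.2]), 0.69), (array([117.3, 206. ]), 0.66)]
top bay_home [(array([282.7, 181.3]), 0.67)]
home [[283.04 180.31]]
top [271.3, 170.7, 23.2, 32.7] 0.63 [69.23 68.99 70.51]
exp (np.float64(593.9771504087292), np.float64(-54.69002208171312), 110, 87.8)
fit [593.11 -54.03  -2.31] 0.09162838939102089 [30.11  0.62]
syr []
nut []
meter [array([ 595., -340.,   22.])]
bottle [array([669., 116.,  66.])]
```

```bash
python3 -c "
from rig import job
print(job.job_done())"
```

```text
the job is handed in; nothing more can be done
None
```

I've handed the job in: the heat sink was tipped onto its foot, regrasped by the finned leg, slid under the hold-down bar to a firm stop at the back wall and released. A final top-view fit put it within about 1 mm of home and square. I did not check its upright angle by camera at the end. The syringe and nut driver were not detected in that last picture, though nothing suggested they were touched.

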